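# Old tin forward, new tin behind

### The job

In the lower clear basket, bring the older brown-banded tin from under the upper basket forward to the front of its row, close to the front lip. Then take the new red-banded tin from the shelf top and set it down gently behind it, in the same row, back under the upper basket where the old one stood. Leave both tins standing upright and released, do not knock the baskets, and leave everything else where it is.

Things in the scene. Friction and masses are not known exactly. Their poses are not given: they have to be found in the camera images.
- rack: Two-tier clear plastic basket, pale blue rims, fixed. Origin on the shelf top (z = 0) midway between the two rows of the lower basket; +x to the back of the rows (away from the robot). Inside: floor 5 mm above the origin, x -110 to +81, y -127 to +127 mm. Tops: front lip 29, side and back walls 47, divider (y = 0, 4 mm thick) 33 mm. Rows along x, centred at y = +-64 mm.
- upper_edge (a point): Middle of the lower front edge of the upper basket, at rack (9, 0, 225) mm. The upper basket spans rack x 9 to 151, y +-131, z 225 to 273 mm, over the back of both rows: a tool pointing straight down cannot get to the back, one leaning 30 to 40 degrees (fingers down and towards +x) can. Two uprights behind the rows carry it; front and sides are open.
- old_tin: The older tin: dull grey upright cylinder with a faded brown band and brown disc on its lid, diameter 54 mm, height 90 mm, about 0.28 kg. Origin at the centre of its underside, z up. Starts near the back of one of the two rows (rack x about +30 to +42 mm, within 6 mm of the middle of the row), left or right.
- new_tin: The new tin: same shape and size (diameter 54 mm, height 90 mm, about 0.28 kg), bright steel with a red band and red disc on its lid. Origin at the centre of its underside, z up. Starts standing on the shelf top beside the basket, left or right.
- jar: Bystander: amber glass jar with yellow cap, diameter 58 mm, height 88 mm, origin at the centre of its underside. Stands near the back of the other row of the lower basket.
- mug: Bystander: green melamine mug, rim diameter 76 mm, height 85 mm, handle at its +y side, origin at the centre of its underside. Stands on the shelf top on the side of the basket where the new tin is not.
- paddle: Bystander: wooden stirring paddle lying flat, 265 mm long along its x, 45 mm wide, 11 mm high, origin near its middle, on the left.
- bowl: Bystander: white enamel bowl, diameter 150 mm, height 60 mm, origin at the centre of its underside, on the far right.
Mind the look-alikes: they are no part of the job. Leave any blue look-alike of the old_tin alone. There is more than one size of the new_tin; the job needs the smaller.

How it is judged:
By the outcome, as a careful person would: the job done as asked, in the order asked, and still so for the second after the job is handed in, with the robot touching nothing.
It also fails if it takes over 51 s, if anything falls off the work surface, if the arm or the gripper's body presses on something with over 40 N, if the wrist force passes 120 N, or if a joint passes its speed limit or range.

### The arm

A 7-joint arm with a two-finger parallel gripper is mounted at the origin on the work surface. World frame = base frame: x ahead of the robot, y to its left, z up, the work surface at z = 0. Lengths are in m, angles in rad, forces in N, time in s.
With the tool pointing down it reaches from about 0.425 to 1.025 m from the base axis. Payload 3.6 kg.
Tool frame: the origin (TCP) lies between the finger pads, 19 mm behind the fingertips; this is the grasp point; z points along the fingers, y is the line along which they close (so a half turn about z gives the same grasp; the last joint's range is limited). The gripper opens to 85 mm and grips with 20 to 120 N. Pads are 22 mm wide; open, the fingers measure 114 mm over their backs; the gripper's body (76 mm by 85 mm) begins 54 mm behind the grasp point. The pads swing forward as they close: fully open they stand 13 mm farther back than shut.
Start: joints at [-1.413, 0.591, 0.048, 1.609, -0.033, 0.943, -0.034], TCP at [0.18, 0.702, 0.25] pointing down, gripper open.
Joint ranges: [-2.69, 2.69], [-0.47, 2.24], [-1.27, 1.36], [0.19, 2.51], [-1.53, 4.68], [0.08, 2.07], [-3.09, 3.09]. Speed limits (rad/s): [2.57, 2.57, 3.14, 3.14, 3.14, 3.14, 3.14].

### API

Orientations are given as a rotation vector (axis times angle).
In Python, from bench import r gives the robot as it stands. The module is installed in compiled form; this text tells all that it offers. Calls block until the motion is done:
- r.goto(position, orientation): joint-space move of the TCP to a pose.
- r.move_linear(position, ori=None, speed=0.15, until_force=None): straight line of the TCP; ori=None keeps the orientation; speed is the mean speed in m/s. With until_force (N) it stops when the force on the tool has changed by that much, and returns True; else False.
- r.goto_joints(angles): joint-space move.
- r.gripper_open() and r.clamp(newtons=None): open the fingers fully, or close them until they stop; newtons is the grip in N (None keeps the last).
- r.pause(seconds).
- r.inverse_kinematics(position, orientation): joint angles nearest the present ones, or None.
- r.grab_frame(name): name is "side" or "top"; returns (picture, depth): 480x640x3 uint8, red, green, blue; 480x640 float32, m along the optical axis (not along the pixel's ray), 0 where there is no reading.
- r.calibration(name): a dict with "fov_y" (degrees; the focal length in pixels is half the picture's height over the tangent of half this angle, whatever the lens; pixels are square), "cx", "cy" (the principal point, pixels), "k1" (the pictures are not rectified: a ray, as slopes to the right and down, at radius r is drawn at 1 + k1 r^2 times it, then the intrinsics apply), "pose" (4x4, takes a point from camera to world coordinates). Camera axes: x right, y down, z forward; pixel columns grow to the right and rows downward; lengths in m; the calibration is good to about 2 mm. A picture is of the moment at which its call begins. calibration takes no time and is no camera call.
A pose or a line that the arm cannot do raises r.MotionError and nothing moves.
- r.finish_job(): hands the job in; it is judged then, once.
Readings, each from a call of its own:
- r.current_time_s(): time.
- r.current_q(): joint angles.
- r.current_qvel(): joint speeds.
- r.current_joint_torque(): joint torques, N m.
- r.current_tcp_pos(): TCP position.
- r.current_tcp_rot(): TCP orientation.
- r.current_ft_force(): force on the tool from outside, world axes, zero at the start.
- r.current_moment(): the same for the moment, N m.
- r.current_grip_width(): finger opening in m.
- r.current_finger_force(): force on a finger pad.
Only numpy, scipy, OpenCV 4.12 (cv2) and the standard library are available. Lean on these libraries where they do the work, as an engineer would, in place of code of your own. Each camera call takes 0.05 s, during which the arm holds its last target. There are 200 camera calls.

## Working session

There is one attempt and no reset: what is moved stays moved. The work goes in short steps, each a Python script; the robot and the scene stay as the last script left them, time stands still between calls to the robot, and variables do not carry over. Pictures are saved under pics/ and viewed, at most 10 in all, crops included, and the job is handed in when it is done.

```bash
mkdir -p pics
cat > h.py <<'E'
import numpy as np, cv2
from bench import r
def snap(n):
    im,d=r.grab_frame(n); np.savez(f'pics/{n}.npz',im=im,d=d); return im,d
def K(c):
    f=240/np.tan(np.radians(c['fov_y'])/2); return f
def ray(n,u,v):
    c=r.calibration(n); f=K(c)
    xd,yd=(u-c['cx'])/f,(v-c['cy'])/f
    x,y=xd,yd
    for _ in range(30):
        s=1+c['k1']*(x*x+y*y); x,y=xd/s,yd/s
    P=np.array(c['pose']); return P[:3,3],P[:3,:3]@np.array([x,y,1.])
def on_z(n,u,v,z):
    o,d=ray(n,u,v); return o+d*(z-o[2])/d[2]
def at_d(n,u,v,dep):
    o,d=ray(n,u,v); return o+d*dep
E
python3 - <<'E'
from h import *
for n in('side','top'):
    im,d=snap(n); cv2.imwrite(f'pics/{n}1.png',im[...,::-1]); c=r.calibration(n); print(n,c,(d==0).mean())
print(r.current_time_s(),r.current_tcp_rot())
E
```

```text
side {'fov_y': 46.03966870511912, 'cx': 322.3058826099827, 'cy': 237.44710001463116, 'k1': -0.025845206444048904, 'pose': array([[ 0.849599  , -0.35190045,  0.392871  ,  0.02022714],
       [-0.52732972, -0.55227978,  0.645686  , -0.98786536],
       [-0.01024248, -0.75574673, -0.65478392,  1.06507158],
       [ 0.        ,  0.        ,  0.        ,  1.        ]])} 0.003893229166666667
top {'fov_y': 43.1574010310235, 'cx': 326.7566114517537, 'cy': 236.48583964689365, 'k1': -0.14036475305572352, 'pose': array([[-0.01155873, -0.99399858,  0.10878056,  0.36616425],
       [-0.99990636,  0.0122868 ,  0.0060251 , -0.06693539],
       [-0.00732551, -0.10870073, -0.99404753,  1.98630562],
       [ 0.        ,  0.        ,  0.        ,  1.        ]])} 0.004156901041666667
0.1 [-0.39284343 -3.11680059  0.00324863]
```

View pics/side1.png

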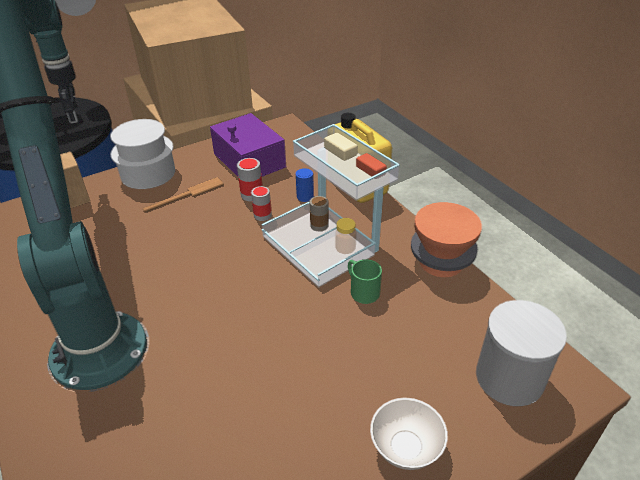

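View pics/top1.png

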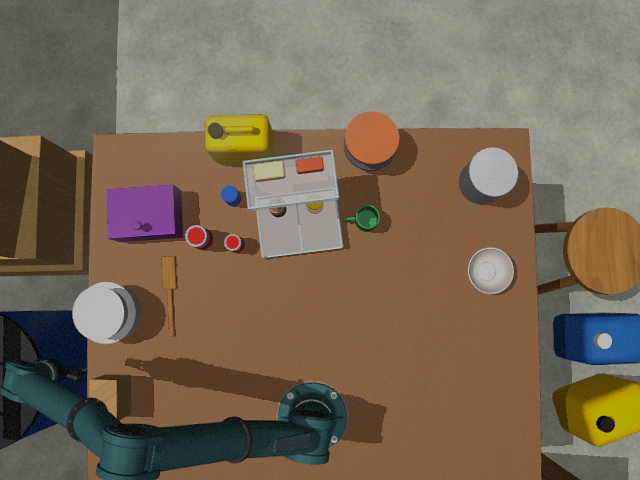

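Side view: red-banded tins at (250,178), larger, and (261,203), smaller. A blue look-alike stands at (305,185), the brown old tin at (319,213) in the left row, the jar at (345,235) and the mug at (366,280). In the top view the small red lid is at (233,242), the large one at (197,237), blue at (231,195) and the old tin at (278,210), partly covered. My choice is the small red tin and the brown one; next is a close crop to check it.

Run:
```python
from h import *
s=np.load('pics/side.npz');t=np.load('pics/top.npz')
a=cv2.resize(s['im'][140:290,230:400],None,fx=2.9,fy=2.9,interpolation=2)[:,:400*2]
a=cv2.resize(s['im'][140:290,230:390],(400,375),interpolation=2)
b=cv2.resize(t['im'][140:290,190:350],(400,375),interpolation=2)
cv2.imwrite('pics/crop1.png',np.hstack([a,b])[...,::-1])
for n,D in(('side',s),('top',t)):
    hsv=cv2.cvtColor(D['im'],cv2.COLOR_RGB2HSV); h,S,v=cv2.split(hsv)
    m={'red':(((h<6)|(h>172))&(S>170)&(v>80)),'brown':((h>=4)&(h<22)&(S>60)&(v<120)),'yel':((h>18)&(h<32)&(S>130))}
    for k,mm in m.items():
        nn,l,st,ce=cv2.connectedComponentsWithStats(mm.astype(np.uint8))
        for i in range(1,nn):
            if st[i,4]>12 and 180<ce[i,0]<400 and 130<ce[i,1]<290:
                u,vv=ce[i]; print(n,k,st[i],ce[i].round(1),at_d(n,u,vv,np.median(D['d'][l==i])).round(3))
# rim colour pixels on rack, depth points
n='top';hsv=cv2.cvtColor(t['im'],cv2.COLOR_RGB2HSV);print(hsv[[257,253,248],[262,300,340]])
```

```text
side red [240 159  17  10 133] [247.8 163.4] [0.578 0.355 0.12 ]
side red [239 177  23  18 210] [248.7 185.7] [0.562 0.332 0.057]
side red [253 187  14   8  85] [259.9 190.7] [0.56  0.245 0.093]
side red [253 203  18  13 171] [261.5 209.7] [0.55  0.225 0.04 ]
side brown [163 122  57  28 561] [189.8 136.2] [ 0.603  0.99  -0.111]
side brown [216 157  23  24  76] [227.4 168.8] [0.576 0.533 0.   ]
side brown [356 159  31  17 141] [367.5 168.3] [ 0.751 -0.015  0.249]
side brown [261 167  32  20 319] [275.6 177.1] [0.688 0.4   0.002]
side brown [143 184  81  29 219] [182.6 198.3] [0.387 0.456 0.002]
side brown [333 184  40  38 336] [360.  204.6] [0.837 0.128 0.003]
side brown [381 192  23  31 396] [389.8 207.6] [0.905 0.067 0.003]
side brown [242 199  12  14  69] [248.7 205. ] [0.548 0.314 0.001]
side brown [314 199  13   7  51] [320.8 202.5] [0.677 0.097 0.097]
side brown [310 211  19  16 208] [318.8 219.7] [0.664 0.088 0.046]
side brown [255 213  19  16  49] [262.9 221.1] [0.548 0.218 0.002]
side brown [350 230   6   8  28] [353.2 233.6] [ 0.697 -0.037  0.068]
side brown [264 238  87  56
[... 986 characters left out ...]
169  27   5  51] [310.3 171.2] [ 0.749 -0.011  0.248]
top brown [269 177  12   3  15] [274.5 178.3] [0.729 0.094 0.251]
top brown [123 190  78  54 792] [182.6 216.1] [0.658 0.425 0.   ]
top brown [235 191  12  17 101] [242.5 200.2] [0.708 0.224 0.001]
top brown [277 207   5   5  14] [278.6 208.9] [0.663 0.095 0.095]
top brown [272 207  14  10  42] [280.2 213. ] [0.657 0.095 0.046]
top brown [203 229  27  23 313] [217.9 241.1] [0.573 0.306 0.001]
top brown [236 236  24  19 253] [249.5 246.1] [ 0.555  0.2   -0.   ]
top yel [ 205  115   69   49 2800] [239.8 138.4] [0.869 0.207 0.185]
top yel [307 202  15   8  79] [314.4 205.5] [ 0.672 -0.018  0.093]
[[ 92  21 156]
 [ 75  15 133]
 [ 48  11 112]]
```

View pics/crop1.png

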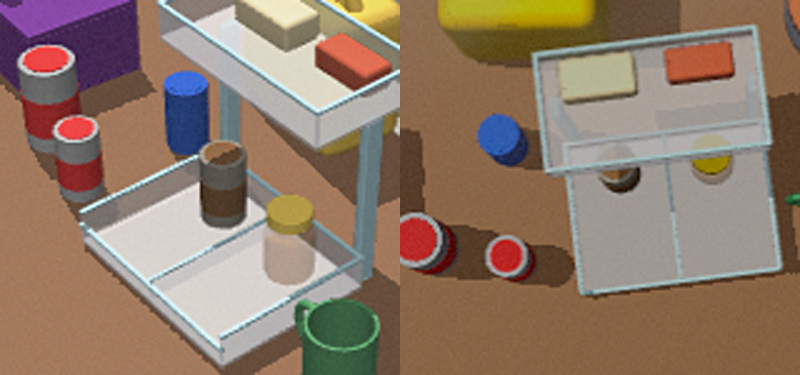

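The crop confirms it: the small red tin is at top-view (232,242), and the brown tin's lid in the side view is near (319,201) in the left row. Next I compute the rack pose from the rim corners.

Run:
```python
from h import *
from scipy.optimize import least_squares
obs=[('top',262.8,257.2,(-.112,.129,.029)),('top',342,248,(-.112,-.129,.029)),
('top',248.8,208.4,(.009,.131,.273)),('top',338,198,(.009,-.131,.273)),('top',243.6,161.2,(.151,.131,.273)),('top',332.4,151.2,(.151,-.131,.273))]
W=[on_z(n,u,v,m[2])[:2] for n,u,v,m in obs]
def tf(p,m): c,s=np.cos(p[2]),np.sin(p[2]); return np.array([p[0]+c*m[0]-s*m[1],p[1]+s*m[0]+c*m[1]])
f=lambda p:np.concatenate([tf(p,o[3])-w for o,w in zip(obs,W)])
s=least_squares(f,[.64,.03,0]);p=s.x;print(p,(s.fun.reshape(-1,2)*1000).round(1))
def proj(n,P):
    c=r.calibration(n);q=np.linalg.inv(c['pose'])@np.append(P,1);x,y=q[0]/q[2],q[1]/q[2];k=1+c['k1']*(x*x+y*y);return (c['cx']+K(c)*x*k,c['cy']+K(c)*y*k)
# old tin lid from side, red lid both
o=on_z('side',318.8,200.8,.095);print('old',o)
R=np.array([[np.cos(p[2]),-np.sin(p[2])],[np.sin(p[2]),np.cos(p[2])]])
print('old in rack',R.T@(o[:2]-p[:2]), 'new in rack',R.T@(np.array([.56,.2445])-p[:2]))
im=np.hstack([np.load(f'pics/{n}.npz')['im'][130:300,220:400] for n in('side','top')])
im=cv2.resize(im,None,fx=2.2,fy=2.2,interpolation=2).copy()
pts=[(x,y,z) for x,z in((-.112,.029),(.009,.273),(.151,.273),(.083,.047)) for y in(-.13,.13)]
for i,n in enumerate(('side','top')):
    L=[(np.append(tf(p,m),m[2])) for m in pts]
    for t0,h in((o[:2],.095),((.56,.2445),.09),(o[:2],.005),((.56,.2445),0)):
        L+= [np.array([t0[0]+.027*np.cos(a),t0[1]+.027*np.sin(a),h]) for a in np.arange(0,6.28,.5)]
    for P in L:
        u,v=proj(n,P); cv2.circle(im,(int((u+.5-220+180*i)*2.2),int((v+.5-130)*2.2)),1,(255,0,255),-1)
cv2.imwrite('pics/ov1.png',im[...,::-1]);print(im.shape)
```

```text
[0.64019136 0.03679506 0.10517607] [[-0.1  0.4]
 [ 0.1  0.7]
 [-2.   2.2]
 [-1.1 -2.5]
 [ 0.6  1.2]
 [ 2.5 -1.9]]
old [0.67757847 0.10891085 0.095     ]
old in rack [0.04475139 0.06779229] new in rack [-0.0579429   0.21497585]
(374, 792, 3)
```

View pics/ov1.png

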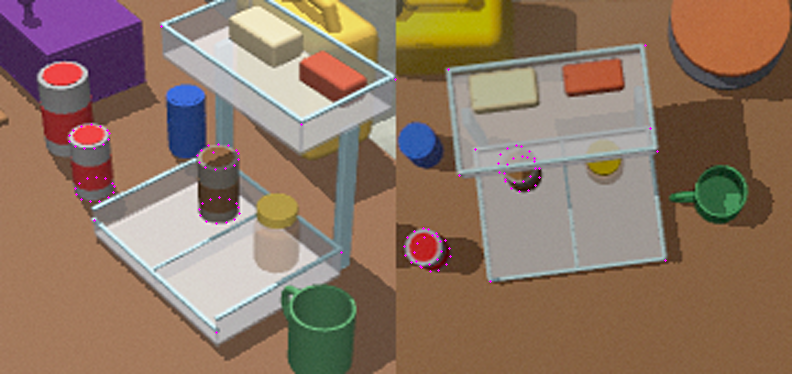

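The overlay fits the rack, the small red tin and the old tin in both views. Next I refine the old tin from depth (its rack x came out slightly high) and check IK along the plan, without moving.

```bash
cat >> h.py <<'E'
from scipy.spatial.transform import Rotation as Ro
from scipy.optimize import least_squares
RP=np.array([0.6402,0.0368,0.1052])
Rz=Ro.from_euler('z',RP[2]).as_matrix()
def w(x,y,z): return Rz@np.array([x,y,z])+[RP[0],RP[1],0]
def rk(P): return Rz.T@(np.asarray(P)-[RP[0],RP[1],0])
def ori(deg,sgn=1):
    L=np.radians(deg); z=np.array([np.sin(L),0,-np.cos(L)]); y=np.array([0,sgn*1.,0])
    return Ro.from_matrix(Rz@np.c_[np.cross(y,z),y,z]).as_rotvec()
def cloud(n,d):
    v,u=np.mgrid[0:480,0:640]; c=r.calibration(n); f=K(c)
    pts=np.stack([u,v],-1).reshape(-1,1,2).astype(float)
    k=cv2.undistortPoints(pts,np.array([[f,0,c['cx']],[0,f,c['cy']],[0,0,1]]),np.array([c['k1'],0,0,0.]))[:,0]
    P=np.array(c['pose']); q=np.c_[k,np.ones(len(k))]*d.reshape(-1,1)
    return ((q@P[:3,:3].T+P[:3,3]-[RP[0],RP[1],0])@Rz).reshape(480,640,3)  # rack frame
def tin(n,d,x,y,z0,z1):
    C=cloud(n,d).reshape(-1,3); m=(np.hypot(C[:,0]-x,C[:,1]-y)<.036)&(C[:,2]>z0)&(C[:,2]<z1); C=C[m]
    s=least_squares(lambda p:np.hypot(C[:,0]-p[0],C[:,1]-p[1])-.027,[x,y],loss='soft_l1',f_scale=.002)
    return s.x.round(4),m.sum(),np.abs(s.fun).mean().round(4)
E
python3 - <<'E'
from h import *
d=np.load('pics/side.npz')['d']; dt=np.load('pics/top.npz')['d']
print('old',tin('side',d,.042,.067,.02,.088),tin('top',dt,.042,.067,.02,.088))
print('new',tin('side',d,-.058,.215,.02,.082),tin('top',dt,-.058,.215,.01,.08))
for L in (36,38):
  for s in(1,-1):
    for nm,P in dict(pre=(-.05,.066,.20),old=(.041,.066,.078),front=(-.075,.066,.078),new=(-.058,.215,.073),newup=(-.058,.215,.18),mid=(-.005,.066,.135)).items():
        q=r.inverse_kinematics(w(*P),ori(L,s)); print(L,s,nm,None if q is None else np.round(q,2))
E
```

```text
old (array([0.043 , 0.0658]), np.int64(348), np.float64(0.0017)) (array([0.0431, 0.0651]), np.int64(59), np.float64(0.0012))
new (array([-0.0575,  0.2156]), np.int64(310), np.float64(0.002)) (array([-0.0585,  0.2143]), np.int64(57), np.float64(0.0012))
36 1 pre [ 0.49  0.62 -1.07  2.33  1.91  0.69 -0.38]
36 1 old [ 0.46  1.01 -1.07  2.18  2.11  0.92 -0.32]
36 1 front [ 0.44  0.97 -1.07  2.43  2.21  1.04 -0.58]
36 1 new [ 0.12  1.   -1.07  2.31  2.06  1.16 -0.67]
36 1 newup [ 0.14  0.71 -1.07  2.28  1.82  0.93 -0.54]
36 1 mid [ 0.47  0.84 -1.07  2.26  2.03  0.84 -0.38]
36 -1 pre [-0.04  0.42 -0.32  2.35  2.33  0.34  2.24]
36 -1 old [ 0.11  0.77 -0.51  2.19  2.37  0.56  2.33]
36 -1 front [ 0.21  0.78 -0.7   2.44  2.41  0.81  2.25]
36 -1 new [-0.25  0.75 -0.51  2.32  2.22  0.76  2.11]
36 -1 newup [-0.66  0.48  0.04  2.31  2.19  0.34  2.06]
36 -1 mid [ 0.1   0.62 -0.51  2.28  2.32  0.5   2.33]
38 1 pre [ 0.48  0.63 -1.07  2.35  1.99  0.72 -0.45]
38 1 old [ 0.46  1.02 -1.07  2.19  2.17  0.95 -0.36]
38 1 front [ 0.44  0.99 -1.07  2.44  2.26  1.09 -0.61]
38 1 new [ 0.11  1.01 -1.08  2.33  2.1   1.2  -0.7 ]
38 1 newup [ 0.13  0.72 -1.07  2.29  1.87  0.96 -0.6 ]
38 1 mid [ 0.46  0.85 -1.07  2.28  2.1   0.87 -0.43]
38 -1 pre [ 0.1   0.45 -0.51  2.36  2.29  0.44  2.31]
38 -1 old [ 0.11  0.78 -0.51  2.21  2.44  0.6   2.27]
38 -1 front [ 0.33  0.88 -0.89  2.45  2.35  0.96  2.37]
38 -1 new [-0.12  0.82 -0.7   2.33  2.19  0.92  2.19]
38 -1 newup [-0.53  0.48 -0.14  2.32  2.15  0.46  2.11]
38 -1 mid [ 0.1   0.63 -0.51  2.3   2.39  0.55  2.25]
```

```bash
cat > a.py <<'E'
from h import *
O=ori(36,-1); tz=np.array([np.sin(np.radians(36)),0,-np.cos(np.radians(36))])
def lin(P,speed=.15,**k): return r.move_linear(w(*P),ori=O,speed=speed,**k)
def st(m): print(m,'t',round(r.current_time_s(),2),'rack',rk(r.current_tcp_pos()).round(4),'F',np.round(r.current_ft_force(),1),'w',round(float(r.current_grip_width()),4))
E
python3 - <<'E'
from a import *
r.move_linear([.18,.702,.36],speed=.25); st('up')
g=np.array([.043,.0655,.078])
try: r.goto(w(*(-.12,.0655,.33)),O); st('hi')
except r.MotionError as e: print(e)
lin(g-.14*tz,.25); st('pre'); print(np.round(r.current_q(),2))
im,d=snap('side'); cv2.imwrite('pics/s2.png',im[60:330,180:540][...,::-1])
E
```

```text
up t 0.69 rack [-0.3879  0.7096  0.3603] F [ 0.1 -0.5  0.1] w 0.0853
hi t 3.17 rack [-0.1194  0.0662  0.3303] F [-0.9 -0.6  0.3] w 0.0853Traceback (most recent call last):
  File "<stdin>", line 6, in <module>
  File "a.py", line 3, in lin
    def lin(P,speed=.15,**k): return r.move_linear(w(*P),ori=O,speed=speed,**k)
                                     ~~~~~~~~~~~~~^^^^^^^^^^^^^^^^^^^^^^^^^^^^^
bench.MotionError: the arm cannot follow that straight line within its joint ranges
```

Run:
```python
from a import *
print(np.round(r.current_q(),2))
g=np.array([.043,.0655,.078])
for s in(-1,1):
  for nm,P in dict(hi=(-.12,.0655,.33),hi2=(-.06,.0655,.26),pre=g-.14*tz,m=g-.07*tz,g=g,front=(-.077,.0655,.083),fr_up=np.array((-.077,.0655,.078))-.12*tz).items():
    q=r.inverse_kinematics(w(*P),ori(36,s)); print(s,nm,None if q is None else np.round(q,2))
```

```text
[-1.19  0.09  0.94  2.38  0.31  0.09 -2.04]
-1 hi [-1.19  0.09  0.94  2.38  0.31  0.09 -2.04]
-1 hi2 [-0.66  0.3   0.44  2.34  3.44  0.1   1.1 ]
-1 pre [-0.62  0.47  0.43  2.35  3.45  0.29  1.06]
-1 m [-0.59  0.63  0.43  2.29  3.49  0.39  1.  ]
-1 g [-0.57  0.77  0.43  2.22  3.5   0.45  0.96]
-1 front [-0.61  0.73  0.43  2.48  3.34  0.65  1.1 ]
-1 fr_up None
1 hi [-1.19  0.09  0.94  2.38  0.31  0.09 -2.04]
1 hi2 [-0.03  0.29 -0.32  2.32  1.91  0.23 -0.49]
1 pre [ 0.24  0.52 -0.69  2.32  2.08  0.49 -0.6 ]
1 m [ 0.36  0.75 -0.88  2.25  2.09  0.69 -0.49]
1 g [ 0.36  0.9  -0.88  2.18  2.16  0.77 -0.46]
1 front [ 0.33  0.84 -0.88  2.43  2.3   0.9  -0.73]
1 fr_up None
```

Run:
```python
from a import *
for P in((-.10,.0655,.25),(-.10,.0655,.27),(-.10,.0655,.29),(-.085,.0655,.25),(-.077,.0655,.18),(-.077,.0655,.21)):
  for L in(20,28,36):
    q=r.inverse_kinematics(w(*P),ori(L,1)); print(L,P,None if q is None else np.round(q,2))
```

```text
20 (-0.1, 0.0655, 0.25) [ 0.55  0.44 -1.07  2.21  1.01  0.59  0.43]
28 (-0.1, 0.0655, 0.25) [ 0.55  0.42 -1.07  2.3   1.37  0.51  0.08]
36 (-0.1, 0.0655, 0.25) [ 0.25  0.31 -0.69  2.39  1.93  0.36 -0.51]
20 (-0.1, 0.0655, 0.27) [ 0.56  0.4  -1.07  2.19  0.9   0.59  0.53]
28 (-0.1, 0.0655, 0.27) [ 0.57  0.37 -1.07  2.28  1.24  0.49  0.2 ]
36 (-0.1, 0.0655, 0.27) [ 0.11  0.24 -0.51  2.38  1.84  0.27 -0.43]
20 (-0.1, 0.0655, 0.29) [ 0.57  0.36 -1.06  2.17  0.8   0.59  0.63]
28 (-0.1, 0.0655, 0.29) [ 0.58  0.33 -1.07  2.25  1.1   0.47  0.33]
36 (-0.1, 0.0655, 0.29) [-0.36  0.17  0.04  2.37  1.75  0.12 -0.36]
20 (-0.085, 0.0655, 0.25) [ 0.54  0.47 -1.07  2.18  1.02  0.61  0.44]
28 (-0.085, 0.0655, 0.25) [ 0.54  0.45 -1.07  2.27  1.36  0.53  0.1 ]
36 (-0.085, 0.0655, 0.25) [ 0.26  0.33 -0.69  2.36  1.89  0.37 -0.46]
20 (-0.077, 0.0655, 0.18) [ 0.5   0.64 -1.07  2.22  1.34  0.66  0.14]
28 (-0.077, 0.0655, 0.18) [-0.04  0.43 -0.32  2.33  1.92  0.24 -0.5 ]
36 (-0.077, 0.0655, 0.18) [ 0.36  0.57 -0.88  2.4   2.09  0.63 -0.61]
20 (-0.077, 0.0655, 0.21) [ 0.51  0.57 -1.07  2.2   1.21  0.64  0.26]
28 (-0.077, 0.0655, 0.21) [-0.18  0.35 -0.14  2.31  1.61  0.14 -0.2 ]
36 (-0.077, 0.0655, 0.21) [ 0.24  0.44 -0.69  2.38  2.08  0.46 -0.64]
```

```bash
sed -i 's/O=ori(36,-1)/O=ori(36,1)/' a.py
python3 - <<'E'
from a import *
r.goto(w(-.10,.0655,.29),ori(20,1)); st('hi')
g=np.array([.043,.0655,.078])
lin(g-.14*tz,.15); st('pre'); print(np.round(r.current_q(),2))
im,d=snap('side'); cv2.imwrite('pics/s2.png',cv2.resize(im[60:330,180:540],None,fx=2,fy=2)[...,::-1])
E
```

```text
hi t 5.44 rack [-0.1001  0.0656  0.2898] F [-0.1 -0.7  0.2] w 0.0852
pre t 6.95 rack [-0.0391  0.0657  0.1916] F [ 0.8  0.8 -0.6] w 0.0854
[ 0.3   0.54 -0.78  2.32  2.04  0.53 -0.54]
```

View pics/s2.png

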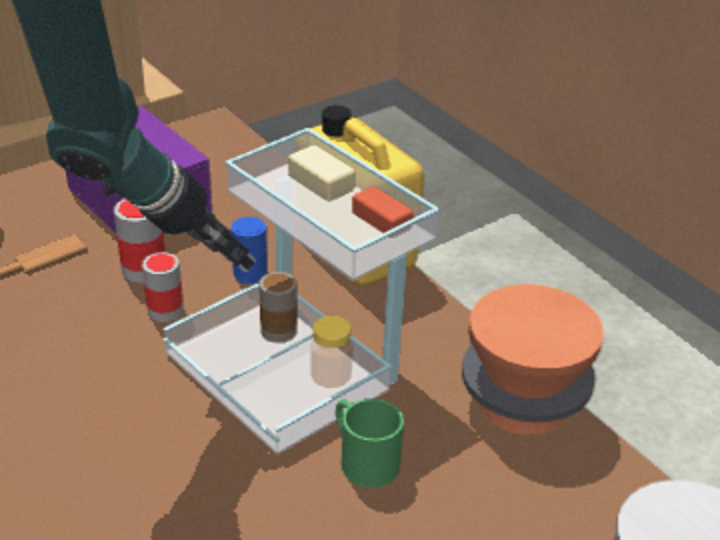

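The gripper is leaning in front of the upper basket at about (250,260) in this crop, with a clear line to the old tin at (278,305), and nothing has been disturbed.

Run:
```python
from a import *
g=np.array([.043,.0655,.078])
h=lin(g,.12,until_force=15); st(('in',h))
if h: raise SystemExit
r.clamp(50); st('clamp')
lin(g+[0,0,.010],.06); st('lift')
im,d=snap('side'); print(tin('side',d,.043,.0655,.02,.06))
lin((-.075,.0645,.088),.12); st('front')
```

```text
('in', False) t 8.32 rack [0.0428 0.0657 0.0786] F [-0.3  0.7  0.4] w 0.0851
clamp t 8.72 rack [0.0432 0.0654 0.0788] F [-2.4 -1.8  5.5] w 0.053
lift t 9.04 rack [0.0429 0.0655 0.0882] F [-0.4 -0.2 -1.6] w 0.053
(array([0.0429, 0.0665]), np.int64(196), np.float64(0.0019))
front t 10.22 rack [-0.0738  0.0645  0.0883] F [-0.7  0.5 -2.9] w 0.0529
```

Run:
```python
from a import *
h=lin((-.075,.0645,.070),.03,until_force=5); st(('down',h))
r.gripper_open(); r.pause(.2); st('open')
lin((-.075,.0645,.20),.15); st('up')
im,d=snap('side'); print(tin('side',d,-.075,.0645,.02,.088))
cv2.imwrite('pics/s3.png',cv2.resize(im[100:300,200:440],None,fx=2.5,fy=2.5)[...,::-1])
# next IKs
n=(-.058,.215)
for P in((*n,.22),(*n,.073),(*n,.145),(-.003,.215,.145),(-.003,.066,.145),(-.003,.066,.085),(.042,.066,.085)):
    q=r.inverse_kinematics(w(*P),O); print(P,None if q is None else np.round(q,2))
```

```text
('down', True) t 10.64 rack [-0.0741  0.0641  0.0784] F [-0.9 -1.5  4. ] w 0.0527
open t 11.27 rack [-0.0751  0.0639  0.0779] F [ 0.5 -0.1  0.1] w 0.0854
up t 12.23 rack [-0.0755  0.0643  0.1993] F [ 0.6  0.4 -0.2] w 0.0851
(array([-0.0743,  0.0651]), np.int64(374), np.float64(0.0018))
(-0.058, 0.215, 0.22) [-0.02  0.5  -0.8   2.26  1.72  0.66 -0.51]
(-0.058, 0.215, 0.073) [ 0.01  0.89 -0.89  2.31  2.09  1.   -0.79]
(-0.058, 0.215, 0.145) [ 0.    0.7  -0.87  2.3   1.94  0.84 -0.69]
(-0.003, 0.215, 0.145) [ 0.01  0.71 -0.81  2.19  1.91  0.77 -0.59]
(-0.003, 0.066, 0.145) [ 0.29  0.68 -0.78  2.26  2.12  0.61 -0.56]
(-0.003, 0.066, 0.085) [ 0.29  0.82 -0.78  2.28  2.26  0.74 -0.65]
(0.042, 0.066, 0.085) [ 0.27  0.83 -0.75  2.18  2.21  0.67 -0.56]
```

View pics/s3.png

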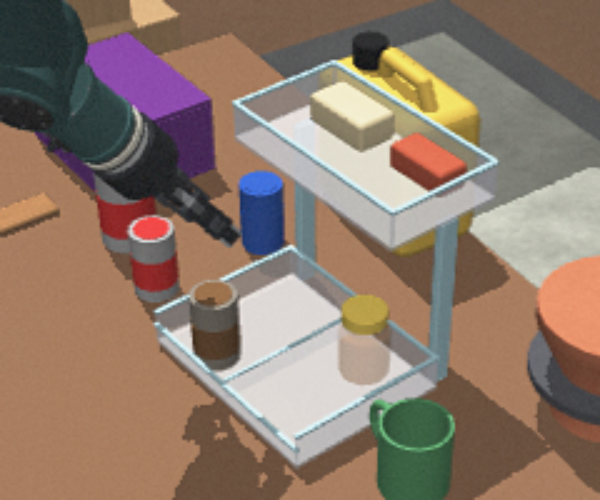

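The old tin stands upright at the front of the left row, at (215,320) in the crop, and has been released. The new tin is at (153,260), untouched. Next is the new tin.

Run:
```python
from a import *
n=np.array((-.058,.215))
lin((*n,.22),.2); st('over')
h=lin((*n,.073),.12,until_force=12); st(('down',h))
if h: raise SystemExit
r.clamp(50); st('clamp')
lin((*n,.145),.12); st('lift')
lin((-.003,.0655,.145),.12); st('over row')
im,d=snap('side'); print(tin('side',d,-.003,.0655,.08,.13))
cv2.imwrite('pics/s4.png',cv2.resize(im[100:300,200:440],None,fx=2.5,fy=2.5)[...,::-1])
```

```text
over t 13.2 rack [-0.0585  0.2132  0.219 ] F [-1.  -0.1 -0.2] w 0.0852
('down', False) t 14.57 rack [-0.0576  0.2152  0.0738] F [-0.1 -0.9  0.3] w 0.0855
clamp t 14.98 rack [-0.0577  0.215   0.0739] F [-1.7 -1.2  6.6] w 0.053
lift t 15.73 rack [-0.0585  0.2145  0.1442] F [ 0.6 -0.2 -3.1] w 0.0528
over row t 17.21 rack [-0.0033  0.0669  0.1451] F [ 0.5  0.3 -2. ] w 0.0527
(array([-0.0032,  0.0678]), np.int64(266), np.float64(0.0016))
```

View pics/s4.png

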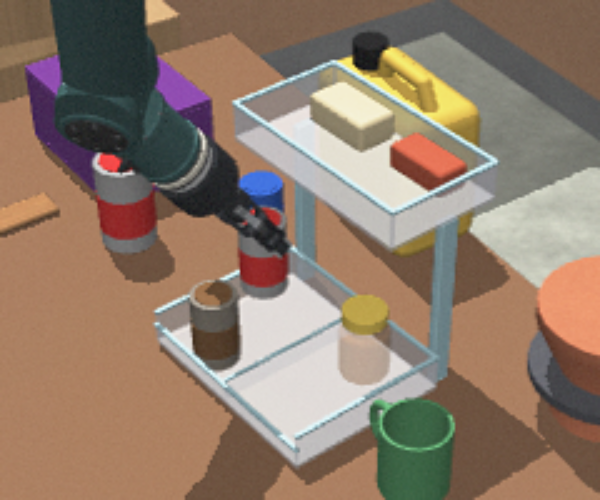

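The small red tin hangs upright over the row at about (264,265), behind the old one. I lower it, carry it to the back, set it down and withdraw along the tool axis.

Run:
```python
from a import *
h=lin((-.003,.0655,.088),.12,until_force=8); st(('low',h))
if h: raise SystemExit
h=lin((.042,.0655,.088),.10,until_force=8); st(('back',h))
if h: raise SystemExit
h=lin((.042,.0655,.070),.025,until_force=4); st(('set',h))
r.gripper_open(); r.pause(.2); st('open')
p=rk(r.current_tcp_pos())
lin(p-.14*tz,.12); st('out')
r.move_linear(w(-.10,.0655,.29),ori=ori(20,1),speed=.15); st('hi')
im,d=snap('side'); print(tin('side',d,.042,.0655,.02,.088),tin('side',d,-.075,.0645,.02,.088))
cv2.imwrite('pics/s5.png',cv2.resize(im[100:300,200:440],None,fx=2.5,fy=2.5)[...,::-1])
```

```text
('low', False) t 17.88 rack [-0.0028  0.066   0.0882] F [-0.   0.1 -2.3] w 0.053
('back', False) t 18.48 rack [0.0415 0.0657 0.0882] F [-0.2 -0.5 -3.1] w 0.0531
('set', True) t 18.94 rack [0.0419 0.0655 0.0789] F [-0.7 -0.2  3.3] w 0.0527
open t 19.57 rack [0.0407 0.065  0.0778] F [-1.2 -0.5 -0.6] w 0.0853
out t 20.88 rack [-0.0414  0.0648  0.1907] F [-0.3 -0.1 -0.7] w 0.0854
hi t 22.82 rack [-0.1002  0.0655  0.2897] F [-0.5  0.1 -0.1] w 0.0855
(array([0.0414, 0.0663]), np.int64(352), np.float64(0.0018)) (array([-0.0742,  0.0654]), np.int64(368), np.float64(0.0018))
```

View pics/s5.png

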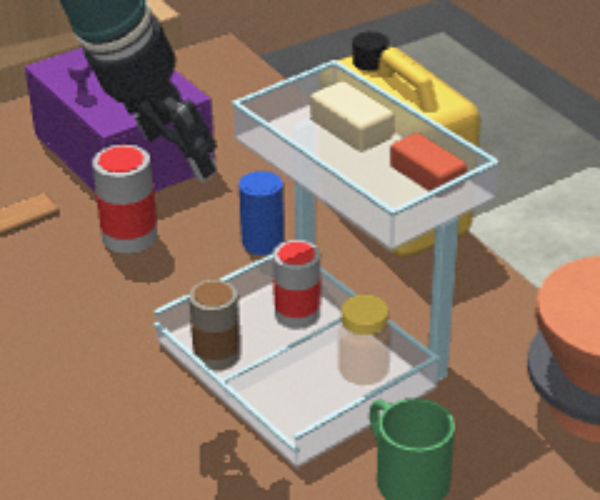

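Both tins stand upright and released in the left row, with the brown one in front at (215,320) and the red one behind at (297,283). Everything else is in place and the gripper is clear.

```bash
python3 -c "
from bench import r
print(r.finish_job())"
```

```text
the job is handed in; nothing more can be done
None
```

I handed the job in at about 23 s: the old brown-banded tin stands about 9 mm behind the front lip, the small red-banded tin stands behind it where the old one was, and in the final side view both are upright and released with nothing else moved.

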